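# Point out the wrong-size screen panel

## Robot

A 6-joint arm with a two-finger parallel gripper is mounted at the origin on the work surface. World frame = base frame: x ahead of the robot, y to its left, z up, the work surface at z = 0. Lengths are in m, angles in rad, forces in N, time in s.
With the tool pointing down it reaches from about 0.25 to 0.775 m from the base axis. Payload 4 kg.
Tool frame: the origin (TCP) lies between the finger pads, 19 mm behind the fingertips; this is the grasp point; z points along the fingers, y is the line along which they close (so a half turn about z gives the same grasp; the last joint's range is limited). The gripper opens to 94 mm and grips with 3 to 60 N. Pads are 16 mm wide; open, the fingers measure 119 mm over their backs; the gripper's body (75 mm by 177 mm) begins 78 mm behind the grasp point.
Start: joints at [1.026, 0.087, 1.371, -0, 1.684, -0.103], TCP at [0.235, 0.497, 0.224] pointing down, gripper open.
Joint ranges: [-3.1, 3.1], [-0.76, 2.03], [0.27, 2.55], [-1.08, 4.22], [0.17, 2.65], [-2.57, 2.57]. Speed limits (rad/s): [2.79, 2.79, 3.14, 3.14, 3.14, 3.14].

## Interface

Orientations are given as [roll, pitch, yaw] about the fixed x, y, z axes, in that order (R = Rz(yaw) Ry(pitch) Rx(roll)).
In Python, from bench import robot gives the robot as it stands. The module is installed in compiled form; this text tells all that it offers.
- The arm moves only by the shell command python3 -m handwheel 'ROWS'. ROWS is JSON, a list of rows, each a list of 3 entries, a list of its own where there are three numbers: the turn, a rotation vector about the world's x, y, z in units of 90 degrees (1.0 is 90 degrees), then the shift along the world's x, y, z in units of 0.05 m (1.0 is 0.05 m), then the closure, from 0 (fully open) to 1 (shut). A call has 1 to 5 rows; each row shifts and turns the commanded pose from where the row before left it; what a row does not reach is not made up. A row lasts 1/10 s, in which the tool goes at most 50 mm and 8.59 degrees, less where a joint would pass 70% of its speed; a pose out of reach is approached as far as the arm can. A call with a number of a shift or a turn outside -1 to 1 is refused whole. A call with a gripper value outside its range is refused whole. The fingers move at their own pace and stop on an object; the grip force is fixed at half the most. Time passes only in rows, so rows that do not move let the fingers close. It gives the time, the measured TCP pose, the force, the opening and the grip force at its end, in the units of the state.
- robot.get_obs(): the state, without advancing time (a new reading comes with each control period).
- robot.snapshot(name): name is "scene" or "side" or "wrist"; returns (picture, depth): 420x560x3 uint8, red, green, blue; 420x560 float32, m along the optical axis (not along the pixel's ray), 0 where there is no reading.
- robot.calibration(name): a dict with "mtx" (3x3 intrinsics, pixels), "extrinsics" (4x4, takes a point from camera to world coordinates); the wrist camera has in their place "hand_eye" (4x4, takes a point from camera to tool coordinates, whose origin is the TCP and whose axes are the flange's). Camera axes: x right, y down, z forward; pixel columns grow to the right and rows downward; lengths in m; the calibration is good to about 2 mm. A picture is of the moment at which its call begins: read the wrist's pose just before it. calibration takes no time and is no camera call.
- robot.close_job(): hands the job in; it is judged then, once.
Trained networks look in the newest picture that a camera, given by its name, has taken for a name from the list of things; names that differ only in an ending like _2 or _b are one class to them, and where a whole thing is asked for, a point or a joint stands for the part that bears it (a point fixed in the world has none). Each returns a list of dicts, best first, with "p" (0 to 1); they miss things now and then, are a little off and sometimes report something else, mostly with a low value. They report only what shows in the picture. A call takes as long as a camera call. They do not tell look-alikes from the thing itself.
- robot.boxes_of(query, camera): "bbox" ([left, top, right, bottom] in pixels, round what is visible of it).
The state is a dict: "time": time; "joint_positions": joint angles; "qvel": joint speeds; "joint_torque": joint torques, N m; "tool_pos": TCP position; "ee_rot": TCP orientation; "wrist_force": force on the tool from outside, world axes, zero at the start; "wrist_torque": the same for the moment, N m; "width": finger opening in m; "finger_force": force on a finger pad.
Only numpy, scipy, OpenCV 4.12 (cv2) and the standard library are available. Lean on these libraries where they do the work, as an engineer would, in place of code of your own. Each camera call takes 0.05 s, during which the arm holds its last target. There are 200 camera calls.

## Task

One of the four phone screen panels in the tray is the shorter model, loaded by mistake. Point it out with the fingertips two or three centimetres above its middle, staying there for at least two seconds, then point in the same way at the middle of the pile of short panels where it belongs, and then press the call button right down and let it come up, so that someone comes to move it. Touch nothing but the button, lift and move nothing, and do not come down low over the middle of any of the long panels or their pile.

Things in the scene. Friction and masses are not known exactly. Their poses are not given: they have to be found in the camera images.
- tray: white open tray, 180 x 350 x 16 mm, fixed, lying flat; origin at the centre of its underside, y along its length. Three low walls across it make four nests side by side along y (86.5 mm from middle to middle), walls 4 mm thick, each nest with one black phone screen panel lying in it, long side along the tray's x
- panel_short: the short-model screen panel: black, 122 x 62 x 8 mm, lying loose in one of the tray's four nests; the only short one in the tray. Origin at the centre of its underside, x along its length
- panel_short_top (a point): the middle of the top face of the short panel (about 12 mm above the table). Pointing is judged by the TCP, which is 19 mm behind the fingertips on the robot described: TCP within 25 mm of this point sideways, and 21 to 70 mm above it
- stack_short: fixed pile of eight short-model panels like it (122 x 62 mm, 64 mm high), standing on the table to the left or the right of the tray; origin at the centre of its underside, x along the panels' length
- stack_short_top (a point): the middle of the top face of the pile of short panels (64 mm above the table); pointing at it is judged by the TCP as for panel_short_top
- stack_long: fixed pile of eight long-model panels (158 x 74 mm, 64 mm high), on the other side of the tray; not to be pointed at; origin at the centre of its underside
- stack_long_top (a point): the middle of the top face of the pile of long panels
- call (a joint): travel of the call button in m: 0 up, 0.006 fully down, straight down; sprung, about 5 N fully down; it comes up again by itself. Counts as pressed beyond 0.004
- call_top (a point): the middle of the top of the call button: a grey round push button 32 mm across, facing up on a small grey housing beyond the tray
- lamp (a joint): angle in rad of the lamp switch, a grey toggle lever 45 mm long on a grey block beside the call button; 0 as it starts; leave it alone
- lamp_tip (a point): the tip of the lamp switch's toggle lever
- roller: dust roller with blue barrel and white handle, 230 x 32 x 32 mm, x along its length towards the handle; loose; leave it alone; origin on its underside, 90 mm from the barrel end
- tape: yellow roll core, ring of 84 mm diameter, 20 mm high; loose; leave it alone; origin at the centre of its underside
- bottle: whitish cleaner bottle, 56 mm diameter, 110 mm high; loose; leave it alone; origin at the centre of its underside
- jar: white jar, 48 mm diameter, 50 mm high; loose; leave it alone; origin at the centre of its underside
- driver: screwdriver with black handle, 170 mm long, lying on the table; loose; leave it alone
- pen: black marker pen, 130 x 10 x 10 mm; loose; leave it alone; origin at the centre of its underside
- panel_a: long-model screen panel: black, 158 x 74 x 8 mm, lying loose in a nest of the tray; not to be pointed at; origin at the centre of its underside, x along its length
- panel_a_top (a point): the middle of the top face of panel_a
- panel_b: long-model screen panel: black, 158 x 74 x 8 mm, lying loose in a nest of the tray; not to be pointed at; origin at the centre of its underside, x along its length
- panel_b_top (a point): the middle of the top face of panel_b
- panel_c: long-model screen panel: black, 158 x 74 x 8 mm, lying loose in a nest of the tray; not to be pointed at; origin at the centre of its underside, x along its length
- panel_c_top (a point): the middle of the top face of panel_c
Things that resemble listed ones, but are neither listed nor needed, are in the scene too. What is shaped like the part that bears call but orange or purple is not meant. What is shaped like the panel_short but yellow is not meant.

How it is judged:
On the way, in this order (a step that is already met when the one before it is completed fails the run):
1. the tool dwells just above the middle of the short panel in the tray for 2 s (horizontal distance between the grasp point and panel_short_top below 0.025 m and z of the grasp point in the frame of panel_short_top between 0.021 and 0.07 m), for 1.9 s.
2. the tool dwells just above the middle of the pile of short panels for 2 s (horizontal distance between the grasp point and stack_short_top below 0.025 m and z of the grasp point in the frame of stack_short_top between 0.021 and 0.07 m), for 1.9 s.
3. the call button is pressed right down (value of joint call above 0.004 m), for 0.02 s.
At the end, for the whole second after the job is handed in: The call button is up again (under 1.5 mm), the lamp switch is as it was (within 0.1 rad), all four panels lie at rest within 5 mm of where they started, and the other loose things within 20 mm (value of joint call below 0.0015 m and value of joint lamp below 0.1 rad and distance of each of panel_short, panel_a, panel_b, panel_c from where it was at the start of the episode below 0.005 m and distance of each of roller, tape, bottle, jar, driver, pen from where it was at the start of the episode below 0.02 m and linear speed of each of panel_short, panel_a, panel_b, panel_c below 0.02 m/s); the robot touches nothing.
It fails at once if the robot touches a panel, a pile or the tray (contact force between any of the fingers, the arm and panel_short above 0.3 N or contact force between any of the fingers, the arm and panel_a above 0.3 N or contact force between any of the fingers, the arm and panel_b above 0.3 N or contact force between any of the fingers, the arm and panel_c above 0.3 N or contact force between any of the fingers, the arm and stack_short above 0.3 N or contact force between any of the fingers, the arm and stack_long above 0.3 N or contact force between any of the fingers, the arm and tray above 0.3 N).
It fails at once if a panel is lifted or shifted by more than 5 mm (distance of any of panel_short, panel_a, panel_b, panel_c from where it was at the start of the episode above 0.005 m).
It fails at once if the tool comes down low (TCP under 60 mm above, within 20 mm sideways) over the middle of a long panel or the pile of long panels ((horizontal distance between the grasp point and panel_a_top below 0.02 m and z of the grasp point in the frame of panel_a_top below 0.06 m) or (horizontal distance between the grasp point and panel_b_top below 0.02 m and z of the grasp point in the frame of panel_b_top below 0.06 m) or (horizontal distance between the grasp point and panel_c_top below 0.02 m and z of the grasp point in the frame of panel_c_top below 0.06 m) or (horizontal distance between the grasp point and stack_long_top below 0.02 m and z of the grasp point in the frame of stack_long_top below 0.06 m)).
It fails at once if a bystander is moved by more than 20 mm or the lamp switch by more than 0.1 rad (distance of any of roller, tape, bottle, jar, driver, pen from where it was at the start of the episode above 0.02 m or value of joint lamp above 0.1 rad).
It fails at once if the robot strikes or leans on the button with more than 40 N (contact force between the fingers and anything else above 40 N).
It also fails if it takes over 54 s, if anything falls off the work surface, if the arm or the gripper's body presses on something with over 40 N, if the wrist force passes 120 N, or if a joint passes its speed limit or range.

## Working session

There is one attempt and no reset: what is moved stays moved. The work goes in short steps, Python scripts to look and compute and a shell command to move; the robot and the scene stay as the last step left them, time stands still between calls to the robot, and variables do not carry over. Pictures are saved under pics/ and viewed, at most 10 in all, crops included, and the job is handed in when it is done.

```bash
mkdir -p pics
cat > h.py <<'E'
import numpy as np,cv2
from bench import robot
def world(cam,d):
    c=robot.calibration(cam);K=np.array(c["mtx"]);T=np.array(c["extrinsics"])
    v,u=np.mgrid[:d.shape[0],:d.shape[1]]
    P=np.stack([(u-K[0,2])/K[0,0]*d,(v-K[1,2])/K[1,1]*d,d],-1)
    return P@T[:3,:3].T+T[:3,3]
E
python3 - <<'E'
from h import *
for n in ["scene","side"]:
    p,d=robot.snapshot(n);cv2.imwrite(f"pics/{n}.png",p[...,::-1]);np.savez(f"{n}.npz",p=p,d=d)
    W=world(n,d)
    for q in ["panel_short","stack_short","stack_long","call","lamp","tray","bottle"]:
        for b in robot.boxes_of(q,n):
            x=[int(t) for t in b["bbox"]];u,v=(x[0]+x[2])//2,(x[1]+x[3])//2
            print(n,q,round(b["p"],2),x,W[min(v,419),min(u,559)].round(3))
E
```

```text
scene panel_short 0.8 [224, 193, 249, 232] [ 0.492 -0.14   0.012]
scene panel_short 0.61 [98, 219, 148, 259] [ 0.58  -0.435  0.007]
scene stack_short 0.73 [257, 258, 274, 270] [ 0.669 -0.054  0.022]
scene stack_short 0.58 [158, 201, 189, 252] [ 0.579 -0.292  0.062]
scene stack_long 0.74 [382, 180, 417, 243] [0.532 0.293 0.066]
scene stack_long 0.24 [216, 186, 346, 240] [ 0.491 -0.016  0.007]
scene call 0.7 [285, 186, 310, 237] [0.488 0.028 0.011]
scene call 0.55 [260, 256, 271, 270] [ 0.666 -0.054  0.023]
scene call 0.47 [304, 300, 355, 309] [0.775 0.102 0.011]
scene lamp 0.47 [330, 246, 340, 262] [0.666 0.119 0.063]
scene lamp 0.46 [214, 183, 345, 239] [ 0.489 -0.022  0.013]
scene tray 0.97 [215, 182, 344, 241] [ 0.489 -0.022  0.013]
scene tray 0.46 [223, 192, 250, 230] [ 0.489 -0.14   0.012]
scene bottle 0.92 [440, 218, 474, 257] [0.625 0.421 0.078]
scene bottle 0.52 [163, 203, 189, 252] [ 0.586 -0.282  0.067]
scene bottle 0.46 [386, 181, 416, 242] [0.532 0.298 0.065]
scene bottle 0.42 [223, 194, 247, 231] [ 0.493 -0.142  0.013]
side panel_short 0.92 [359, 323, 393, 374] [ 0.565 -0.441  0.011]
side panel_short 0.57 [263, 256, 314, 285] [ 0.482 -0.142  0.013]
side panel_short 0.36 [221, 312, 259, 344] [ 0.311 -0.265  0.   ]
side stack_short 0.77 [314, 269, 375, 323] [ 0.547 -0.319  0.063]
side stack_long 0.98 [214, 154, 271, 192] [0.499 0.27  0.06 ]
side stack_long 0.63 [263, 257, 311, 282] [ 0.481 -0.139  0.015]
side call 0.53 [333, 229, 339, 235] [ 0.658 -0.063  0.024]
side call 0.45 [359, 251, 371, 262] [ 0.685 -0.179  0.022]
side call 0.39 [317, 212, 323, 216] [0.652 0.026 0.026]
side lamp 0.6 [300, 182, 313, 193] [0.646 0.114 0.066]
side tray 0.73 [220, 197, 325, 294] [ 0.48  -0.035  0.013]
side bottle 0.56 [249, 129, 266, 158] [0.597 0.404 0.076]
```

View pics/scene.png

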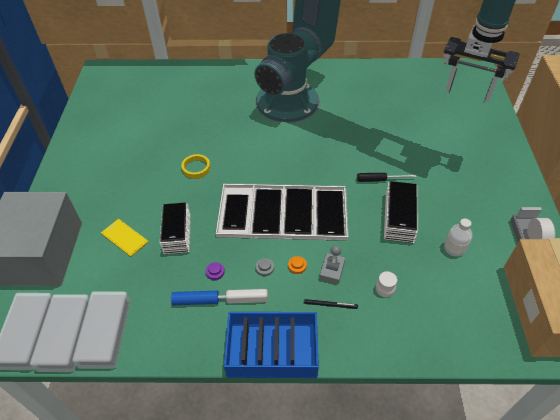

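View pics/side.png

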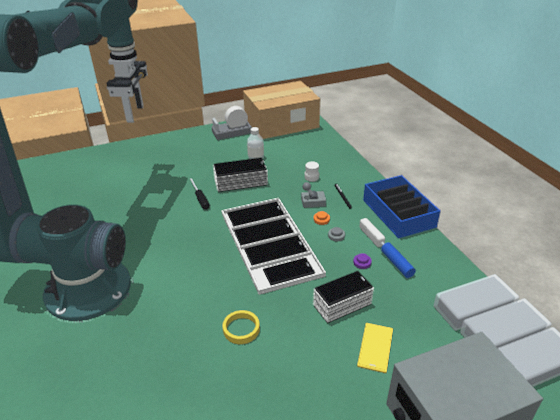

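The tray's leftmost panel in the scene picture (236,211) is the short one. Its pile is at (174,228), the long pile at (401,210). The grey call button is at (264,266), between a purple and an orange look-alike, with the lamp switch at (332,265).

Run:
```python
from h import *
for n,bs in [("scene",dict(panel=(218,188,254,236,.006,.02),short=(155,198,194,256,.055,.075),long=(378,176,420,246,.055,.075),btn=(253,256,276,276,.012,.05),lamp=(318,240,348,285,.01,.12))),
             ("side",dict(panel=(258,254,318,288,.006,.02),short=(310,266,378,326,.055,.075),long=(210,150,275,195,.055,.075),btn=(326,224,346,242,.012,.05),lamp=(298,178,330,210,.01,.12)))]:
    f=np.load(n+".npz");W=world(n,f["d"]);g=f["p"].max(-1)
    for k,(a,b,c,e,z0,z1) in bs.items():
        w=W[b:e,a:c];m=(w[...,2]>z0)&(w[...,2]<z1)&(f["d"][b:e,a:c]>0)
        if k=="panel": m&=g[b:e,a:c]<80
        q=w[m]; r=cv2.minAreaRect(q[:,:2].astype(np.float32))
        print(n,k,len(q),"rect",np.round(r[0],3),np.round(r[1],3),round(r[2],1),"med",np.median(q,0).round(3),"z98",np.percentile(q[:,2],[50,90,99]).round(3))
o=robot.get_obs();print(o["time"],o["tool_pos"],o["ee_rot"],o["width"])
```

```text
scene panel 730 rect [ 0.493 -0.13 ] [0.082 0.129] 89.4 med [ 0.492 -0.141  0.013] z98 [0.013 0.016 0.019]
scene short 980 rect [ 0.564 -0.294] [0.127 0.066] 5.5 med [ 0.57  -0.292  0.065] z98 [0.065 0.068 0.069]
scene long 1379 rect [0.507 0.304] [0.075 0.163] 81.6 med [0.514 0.303 0.064] z98 [0.064 0.067 0.069]
scene btn 193 rect [ 0.669 -0.056] [0.045 0.046] 48.4 med [ 0.672 -0.056  0.02 ] z98 [0.02  0.025 0.027]
scene lamp 624 rect [0.676 0.114] [0.05  0.072] 74.4 med [0.678 0.114 0.027] z98 [0.027 0.067 0.075]
side panel 946 rect [ 0.482 -0.113] [0.12  0.124] 88.1 med [ 0.474 -0.139  0.013] z98 [0.013 0.016 0.017]
side short 1162 rect [ 0.56  -0.293] [0.125 0.066] 5.5 med [ 0.556 -0.297  0.065] z98 [0.065 0.067 0.069]
side long 760 rect [0.503 0.307] [0.085 0.16 ] 82.3 med [0.5   0.298 0.065] z98 [0.065 0.068 0.071]
side btn 134 rect [ 0.662 -0.058] [0.038 0.046] 42.9 med [ 0.662 -0.06   0.02 ] z98 [0.02  0.025 0.027]
side lamp 399 rect [0.683 0.159] [0.151 0.071] 76.0 med [0.664 0.11  0.027] z98 [0.027 0.065 0.075]
0.8 [0.23517585 0.49721257 0.2243707 ] [3.14137965e+00 2.43559424e-06 2.69979703e+00] 0.0937443672656131
```

```bash
z='[0,0,0]'
python3 -m handwheel '[[[0,0,0],[0.25,-0.6,0],1],[[0,0,0],[0.25,-0.6,0],1],[[0,0,0],[0.25,-0.6,0],1],[[0,0,0],[0.25,-0.6,0],1],[[0,0,0],[0.25,-0.6,0],1]]'
python3 -m handwheel '[[[0,0,0],[0.25,-0.6,0],1],[[0,0,0],[0.25,-0.6,0],1],[[0,0,0],[0.25,-0.6,0],1],[[0,0,0],[0.25,-0.6,0],1],[[0,0,0],[0.25,-0.6,0],1]]'
python3 -m handwheel '[[[0,0,0],[0.25,-0.6,0],1],[[0,0,0],[0.25,-0.6,0],1],[[0,0,0],[0.25,-0.6,0],1],[[0,0,0],[0.25,-0.6,0],1],[[0,0,0],[0.25,-0.6,0],1]]'
python3 -m handwheel '[[[0,0,0],[0.25,-0.6,0],1],[[0,0,0],[0.25,-0.6,0],1],[[0,0,0],[0.25,-0.6,0],1],[[0,0,0],[0.25,-0.6,0],1],[[0,0,0],[0.25,-0.6,0],1]]'
python3 -m handwheel '[[[0,0,0],[0,0,0],1],[[0,0,0],[0,0,0],1]]'
```

```text
time: 1.3
tool_pos: [0.298, 0.346, 0.2244]
ee_rot: [3.141, 0.0, 2.7]
wrist_force: [-0.5, -0.3, 0.3]
width: 0.0577
finger_force: 0.0
time: 1.8
tool_pos: [0.3605, 0.196, 0.2246]
ee_rot: [3.141, 0.001, 2.7]
wrist_force: [0.7, 0.6, -0.3]
width: 0.0176
finger_force: 0.0
time: 2.3
tool_pos: [0.423, 0.0459, 0.2246]
ee_rot: [3.141, 0.001, 2.7]
wrist_force: [0.5, 0.9, -0.4]
width: 0.0003
finger_force: 0.0
time: 2.8
tool_pos: [0.4856, -0.1042, 0.2245]
ee_rot: [3.141, 0.0, 2.7]
wrist_force: [0.8, 0.1, 1.9]
width: 0.0005
finger_force: 0.0
time: 3.0
tool_pos: [0.4851, -0.103, 0.224]
ee_rot: [3.141, -0.001, 2.698]
wrist_force: [-0.4, -0.5, -0.4]
width: 0.0003
finger_force: 0.0
```

```bash
python3 -m handwheel '[[[0,0,0],[0.06,-0.37,0],1],[[0,0,0],[0,-0.37,0],1],[[0,0,0],[0,0,-0.4],1],[[0,0,0],[0,0,-0.5],1],[[0,0,0],[0,0,-0.5],1]]'
python3 -m handwheel '[[[0,0,0],[0,0,-0.5],1],[[0,0,0],[0,0,-0.5],1],[[0,0,0],[0,0,-0.4],1],[[0,0,0],[0,0,-0.3],1],[[0,0,0],[0,0,-0.26],1]]'
for i in 1 2 3 4 5; do python3 -m handwheel '[[[0,0,0],[0,0,0],1],[[0,0,0],[0,0,0],1],[[0,0,0],[0,0,0],1],[[0,0,0],[0,0,0],1],[[0,0,0],[0,0,0],1]]' | head -2; done
python3 - <<'E'
from h import *
p,d=robot.snapshot("side");cv2.imwrite("pics/point1.png",p[...,::-1])
E
```

```text
time: 3.5
tool_pos: [0.4882, -0.1386, 0.1542]
ee_rot: [3.141, 0.001, 2.701]
wrist_force: [-0.1, 0.2, 0.2]
width: 0.0001
finger_force: 0.0
time: 4.0
tool_pos: [0.4878, -0.1383, 0.0556]
ee_rot: [3.141, -0.001, 2.701]
wrist_force: [-0.4, 0.9, 0.2]
width: 0.0004
finger_force: 0.0
time: 4.5
tool_pos: [0.4887, -0.14, 0.0571]
time: 5.0
tool_pos: [0.4881, -0.1398, 0.0563]
time: 5.5
tool_pos: [0.4882, -0.1398, 0.0563]
time: 6.0
tool_pos: [0.4882, -0.1398, 0.0563]
time: 6.5
tool_pos: [0.4882, -0.1398, 0.0563]
```

View pics/point1.png

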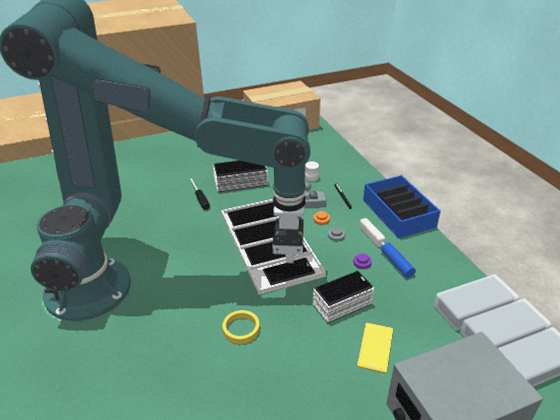

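The closed fingertips hover over the short panel's middle, at about (287,265). Next is the short pile.

```bash
python3 -m handwheel '[[[0,0,0],[0,0,0.4],1],[[0,0,0],[0,0,0.5],1],[[0,0,0],[0,0,0.5],1],[[0,0,0],[0,0,0.5],1],[[0,0,0],[0,0,0.4],1]]'|head -2
python3 -m handwheel '[[[0,0,0],[0.2,-0.48,0],1],[[0,0,0],[0.32,-0.65,0],1],[[0,0,0],[0.32,-0.65,0],1],[[0,0,0],[0.32,-0.65,0],1],[[0,0,0],[0.32,-0.65,0],1]]'|head -2
python3 -m handwheel '[[[0,0,0],[0,0,-0.2],1],[[0,0,0],[0,0,-0.3],1],[[0,0,0],[0,0,-0.3],1],[[0,0,0],[0,0,-0.26],1],[[0,0,0],[0,0,-0.2],1]]'
for i in 1 2 3 4 5; do python3 -m handwheel '[[[0,0,0],[0,0,0],1],[[0,0,0],[0,0,0],1],[[0,0,0],[0,0,0],1],[[0,0,0],[0,0,0],1],[[0,0,0],[0,0,0],1]]' | head -2; done
python3 - <<'E'
from h import *
p,d=robot.snapshot("side");cv2.imwrite("pics/point2.png",p[...,::-1])
E
```

```text
time: 7.05
tool_pos: [0.4885, -0.1399, 0.173]
time: 7.55
tool_pos: [0.5627, -0.2951, 0.1712]
time: 8.05
tool_pos: [0.5613, -0.2923, 0.1064]
ee_rot: [3.141, -0.002, 2.701]
wrist_force: [0.1, -0.8, 0.1]
width: 0.0005
finger_force: 0.0
time: 8.55
tool_pos: [0.5625, -0.294, 0.1091]
time: 9.05
tool_pos: [0.5621, -0.2938, 0.1083]
time: 9.55
tool_pos: [0.5622, -0.2938, 0.1083]
time: 10.05
tool_pos: [0.5622, -0.2938, 0.1083]
time: 10.55
tool_pos: [0.5622, -0.2938, 0.1083]
```

View pics/point2.png

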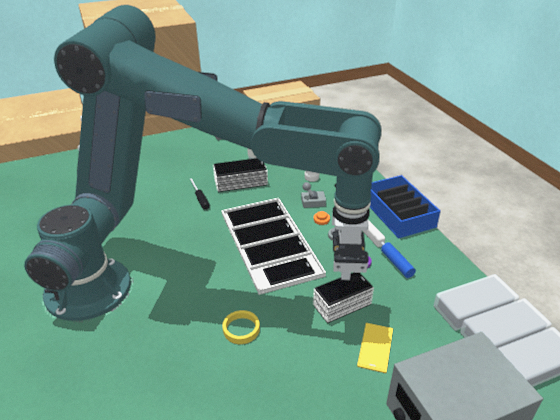

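The fingertips hover over the middle of the short pile at about (345,283). Next is the button.

```bash
python3 -m handwheel '[[[0,0,0],[0,0,0.3],1],[[0,0,0],[0,0,0.5],1],[[0,0,0],[0,0,0.4],1],[[0,0,0],[0.16,0.34,0],1],[[0,0,0],[0.24,0.55,0],1]]'|head -2
python3 -m handwheel '[[[0,0,0],[0.24,0.55,0],1],[[0,0,0],[0.24,0.55,0],1],[[0,0,0],[0.24,0.55,0],1],[[0,0,0],[0.24,0.55,0],1],[[0,0,0],[0.24,0.55,0],1]]'|head -2
python3 -m handwheel '[[[0,0,0],[0.24,0.55,0],1],[[0,0,0],[0.24,0.55,0],1],[[0,0,0],[0,0,-0.4],1],[[0,0,0],[0,0,-0.4],1],[[0,0,0],[0,0,-0.4],1]]'|head -2
python3 -m handwheel '[[[0,0,0],[0,0,-0.3],1],[[0,0,0],[0,0,-0.2],1],[[0,0,0],[0,0,-0.1],1],[[0,0,0],[0,0,0],1],[[0,0,0],[0,0,0],1]]'
python3 - <<'E'
from h import *
p,d=robot.snapshot("side");cv2.imwrite("pics/btn.png",cv2.resize(p[150:300,240:440,::-1],None,fx=4,fy=4))
E
```

```text
time: 11.1
tool_pos: [0.5827, -0.2496, 0.1696]
time: 11.6
tool_pos: [0.6424, -0.109, 0.1676]
time: 12.1
tool_pos: [0.6661, -0.0545, 0.107]
time: 12.6
tool_pos: [0.6668, -0.0569, 0.0793]
ee_rot: [3.141, 0.002, 2.7]
wrist_force: [-0.2, 0.3, 0.5]
width: 0.0008
finger_force: 0.0
```

View pics/btn.png

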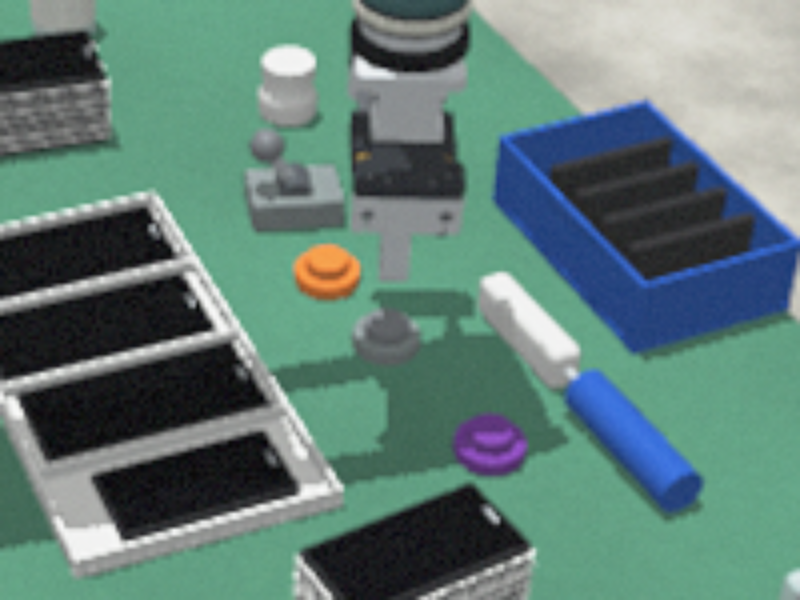

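The fingertips (395,278) are straight above the grey button (388,325). I'll press in small steps.

```bash
python3 -m handwheel '[[[0,0,0],[0,0,-0.2],1],[[0,0,0],[0,0,-0.2],1],[[0,0,0],[0,0,-0.1],1],[[0,0,0],[0,0,-0.08],1],[[0,0,0],[0,0,0],1]]'
python3 -m handwheel '[[[0,0,0],[0,0,-0.03],1],[[0,0,0],[0,0,-0.03],1],[[0,0,0],[0,0,-0.03],1],[[0,0,0],[0,0,0],1],[[0,0,0],[0,0,0],1]]'
```

```text
time: 13.15
tool_pos: [0.6655, -0.0567, 0.048]
ee_rot: [-3.141, -0.002, 2.7]
wrist_force: [0.1, -0.1, 0.3]
width: 0.0005
finger_force: 0.0
time: 13.65
tool_pos: [0.6662, -0.0568, 0.0449]
ee_rot: [3.141, 0.0, 2.7]
wrist_force: [0.1, 0.1, -0.2]
width: 0.0007
finger_force: 0.0
```

```bash
for i in 1; do python3 -m handwheel '[[[0,0,0],[0,0,-0.03],1],[[0,0,0],[0,0,-0.03],1],[[0,0,0],[0,0,0],1],[[0,0,0],[0,0,0],1]]'
python3 -m handwheel '[[[0,0,0],[0,0,-0.03],1],[[0,0,0],[0,0,-0.03],1],[[0,0,0],[0,0,0],1],[[0,0,0],[0,0,0],1]]'; done
```

```text
time: 14.05
tool_pos: [0.6661, -0.0568, 0.0417]
ee_rot: [3.142, -0.0, 2.7]
wrist_force: [-0.0, -0.1, 0.2]
width: 0.0006
finger_force: 0.0
time: 14.45
tool_pos: [0.6664, -0.0568, 0.0393]
ee_rot: [3.141, 0.001, 2.7]
wrist_force: [-0.4, -0.3, 3.0]
width: 0.0004
finger_force: 1.2
```

```bash
python3 -m handwheel '[[[0,0,0],[0,0,-0.03],1],[[0,0,0],[0,0,-0.03],1],[[0,0,0],[0,0,0],1],[[0,0,0],[0,0,0],1]]'
```

```text
time: 14.85
tool_pos: [0.6664, -0.0568, 0.0362]
ee_rot: [3.141, 0.001, 2.7]
wrist_force: [-0.8, -0.2, 3.8]
width: 0.0005
finger_force: 2.1
```

```bash
python3 -m handwheel '[[[0,0,0],[0,0,-0.02],1],[[0,0,0],[0,0,-0.01],1],[[0,0,0],[0,0,0],1],[[0,0,0],[0,0,0],1]]'
```

```text
time: 15.25
tool_pos: [0.6664, -0.0568, 0.0351]
ee_rot: [3.141, 0.001, 2.7]
wrist_force: [-2.2, 0.2, 5.9]
width: 0.0005
finger_force: 3.1
```

```bash
python3 -m handwheel '[[[0,0,0],[0,0,-0.02],1],[[0,0,0],[0,0,0],1],[[0,0,0],[0,0,0],1]]'
```

```text
time: 15.55
tool_pos: [0.6665, -0.0568, 0.035]
ee_rot: [3.141, 0.001, 2.7]
wrist_force: [-2.6, 0.5, 9.3]
width: 0.0007
finger_force: 4.6
```

The button is at its stop: the force rose to 9 N with no more travel. Lifting off.

```bash
python3 -m handwheel '[[[0,0,0],[0,0,0.1],1],[[0,0,0],[0,0,0.2],1],[[0,0,0],[0,0,0.4],1],[[0,0,0],[0,0,0.5],1],[[0,0,0],[0,0,0.5],1]]'
python3 -m handwheel '[[[0,0,0],[0,0,0.5],1],[[0,0,0],[0,0,0.3],1],[[0,0,0],[0,0,0],1],[[0,0,0],[0,0,0],1],[[0,0,0],[0,0,0],1]]'
python3 - <<'E'
from h import *
p,d=robot.snapshot("side");cv2.imwrite("pics/end.png",cv2.resize(p[150:300,240:440,::-1],None,fx=4,fy=4))
W=world("side",d)[226:240,328:344];z=W[...,2];print(np.percentile(z[z<.05],[50,90,99]).round(3))
E
```

```text
time: 16.05
tool_pos: [0.6654, -0.0566, 0.1178]
ee_rot: [-3.141, -0.003, 2.7]
wrist_force: [0.6, 0.0, -0.2]
width: 0.0006
finger_force: 0.0
time: 16.55
tool_pos: [0.6652, -0.0566, 0.1559]
ee_rot: [-3.141, -0.004, 2.7]
wrist_force: [0.3, 0.7, -0.3]
width: 0.0008
finger_force: 0.0
[0.013 0.024 0.028]
```

View pics/end.png

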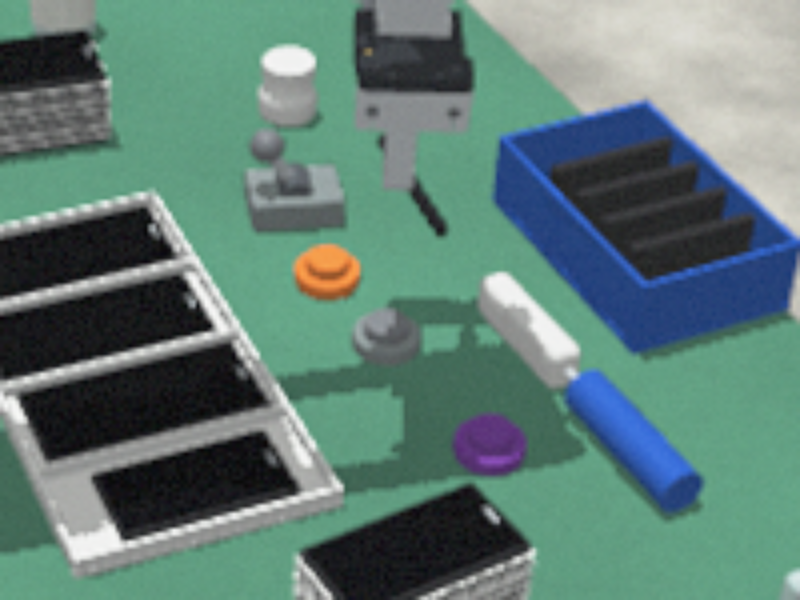

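The button (388,325) is up again, the arm is clear above it, and nothing has moved.

```bash
python3 -c "
from bench import robot
print(robot.close_job())"
```

```text
the job is handed in; nothing more can be done
None
```

I pointed at the short panel and then at its pile for about 2.5 s each, pressed the call button to its stop and let it come up, and handed the job in at about 16.6 s; the last picture showed nothing moved, but the hand-in gave no verdict.

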